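Humidity spot check through the port of a conditioning chamber

ROBOT

A 6-joint arm with a two-finger parallel gripper is mounted at the origin on the work surface. World frame = base frame: x ahead of the robot, y to its left, z up, the work surface at z = 0. Lengths are in m, angles in rad, forces in N, time in s.
With the tool pointing down it reaches from about 0.35 to 0.975 m from the base axis. Payload 4.9 kg.
Tool frame: the origin (TCP) lies at the very end of the fingers, on their centre line; the grasp point (between the pads) lies 19 mm behind it; x points along the fingers, y is the direction in which the jaws open and shut, and the axes are right-handed (so a half turn about x gives the same grasp; the last joint's range is limited). The gripper opens to 85 mm and grips with 20 to 120 N. Pads are 22 mm wide; open, the fingers measure 114 mm over their backs; the gripper's body (76 mm by 85 mm) begins 54 mm behind the grasp point. The pads swing forward as they close: fully open they stand 13 mm farther back than shut.
Start: joints at [1.032, 0.053, 1.613, -0, 1.476, -0.119], TCP at [0.255, 0.571, 0.231] pointing down, gripper open.
Joint ranges: [-3.01, 3.01], [-1.01, 2.22], [0.06, 2.58], [-1.02, 4.17], [0.09, 2.62], [-3.14, 3.14]. Speed limits (rad/s): [2.57, 2.57, 3.14, 3.14, 3.14, 3.14].

INTERFACE

Orientations are given as a rotation vector (axis times angle).
In Python, from station import ctrl, get_image, calibration, finish_job, search_frame, cut_out, mark_of gives the robot as it stands. The module is installed in compiled form; this text tells all that it offers.
- The arm moves only by the tool arm_command, never from a script. Its argument "plan" is a list that holds one entry, the list of rows, each a list of 7 numbers: the shift along the tool's x, y, z in m, then the turn, a rotation vector about the tool's x, y, z in degrees, then the finger opening in m, from 0 to 0.0854. A call has 1 to 20 rows; each row shifts and turns the pose as measured when the row begins, along the tool's axes as they then stand; what a row does not reach is not made up. A row lasts 1/12 s, in which the tool goes at most 41.7 mm and 7.16 degrees, less where a joint would pass 70% of its speed; a pose out of reach is approached as far as the arm can. A call with a gripper value outside its range is refused whole. The fingers move at their own pace and stop on an object; "squeeze" is the grip in N (left out, the last holds). Time passes only in rows, so rows that do not move let the fingers close. It gives the time, the measured TCP pose, the force and the opening at its end, in the units of the state.
- ctrl.get_obs(): the state, without advancing time (a new reading comes with each control period).
- get_image(name): name is "side" or "top"; returns the picture (420x560x3 uint8, red, green, blue); there is no depth.
- calibration(name): a dict with "fx", "fy", "cx", "cy" (pixels), "cam_to_world" (4x4, takes a point from camera to world coordinates). Camera axes: x right, y down, z forward; pixel columns grow to the right and rows downward; lengths in m; the calibration is good to about 2 mm. A picture is of the moment at which its call begins. calibration takes no time and is no camera call.
- finish_job(): hands the job in, once; it reports no verdict.
Trained networks look in the newest picture that a camera, given by its name, has taken for a name from the list of things; names that differ only in an ending like _2 or _b are one class to them, and where a whole thing is asked for, a point or a joint stands for the part that bears it (a point fixed in the world has none). Each returns a list of dicts, best first, with "conf" (0 to 1); they miss things now and then, are a little off and sometimes report something else, mostly with a low value. They report only what shows in the picture. A call takes as long as a camera call. They do not tell look-alikes from the thing itself.
- search_frame(camera, thing): "at" ([x, y, z] in m, in the coordinates of the camera as it stood for that picture, good to about 4 mm: the middle of the surface that is visible of it).
- cut_out(camera, thing): "mask" (420x560 bool, what is visible of it).
- mark_of(camera, thing): "at" ([x, y, z] in m, in the coordinates of the camera as it stood for that picture, good to about 4 mm: a listed point, or the origin of a listed thing).
The state is a dict: "t": time; "q": joint angles; "dq": joint speeds; "effort": joint torques, N m; "tool_pos": TCP position; "tool_rot": TCP orientation; "contact_force": force on the tool from outside, world axes, zero at the start; "wrist_torque": the same for the moment, N m; "opening": finger opening in m.
Only numpy, scipy, OpenCV 4.12 (cv2) and the standard library are available. Lean on these libraries where they do the work, as an engineer would, in place of code of your own. Each camera call takes 0.05 s, during which the arm holds its last target. There are 200 camera calls.

TASK

Check the humidity in the steel conditioning chamber: pull the plug out of the port in its lid by its ring and set it down (do not drop it) in the shallow steel tray, leaving it there. Then take the humidity probe with the rectangular grip out of the rack and lower its stem upright through the open port, without the probe ever touching the port or the chamber, until the black band on the stem is level with the top of the port. Finish there while you hold the probe steady in the middle of the port with an even gap all round, and leave the other things on the bench where they are.

Things in the scene. Friction and masses are not known exactly. Their poses are not given: they have to be found in the camera images.
- chamber: Conditioning chamber, fixed, at a small yaw: a stainless box 200 mm (x) by 150 mm (y) on rubber feet; aluminium lid 210 x 160 mm, its top 97 mm above the bench, with a round sight glass; gas fittings at the +x end. Origin: centre of the underside, z up. Empty inside, floor at 14 mm.
- port (a point): Centre of the port's top opening: a vertical steel tube on the lid at x -45 mm, y 20 mm of the chamber, its top 122 mm above the bench and 25 mm above the lid. Outside diameter 34 mm (48 mm at the foot), bore 22 mm, straight, 35 mm deep including the lid, open below. Axes as the chamber's. At the start the plug is in it.
- plug: Black plastic plug, about 60 g, loose in the port: tapered shank 17 to 20 mm thick, 20 mm long; then a 34 mm flange 6 mm high that rests on the port's top; then an upright pull ring in the plug's xz plane (hole along y): 37 mm outside, 9 mm thick along y, centre 44 mm and top 62.5 mm above the origin, the centre of the shank's lower end; z up. In the tray it may stand or lie.
- tray: Shallow steel tray, loose, 450 g, 190 mm (its x) by 130 mm (y), 18 mm high, walls and floor about 3 mm, empty. Origin at the centre of the underside.
- rack: Probe rack, fixed: two steel plates 190 mm (x) by 70 mm (y) between end cheeks, upper plate's top at 135 mm. Three holes along its x at -55, 0, 55 mm: 16 mm wide in the upper plate, 20 mm in the lower (45 to 49 mm high). The probe hangs in one end hole, the dial thermometer in the other (either way round); the middle is free. Origin: centre of the underside.
- probe: Humidity probe, loose, about 160 g, hangs upright in the rack by its collar. Origin: the lower tip of the stem, z up along it. Steel stem 10 mm thick from 0 to 125 mm; black collar 28 mm wide from 125 to 131 mm; grey grip, a rounded block 36 mm (x) by 24 mm (y) from 131 to 201 mm, small screen on top. In the rack the tip is 10 mm above the bench.
- probe_band (a point): Middle of the black band (6 mm high, flush) on the probe's stem, 80 mm above the tip, on the stem's axis. Axes as the probe's.
- dial_thermometer: Dial thermometer, loose, 90 g, hanging in the other end hole of the rack: a thin stem with a round steel dial of 50 mm diameter on top, its face up, top at about 159 mm above the bench. Origin at the stem's lower tip. Leave alone.
- solvent_bottle: Amber bottle with blue cap, loose, 90 mm diameter, 215 mm high; origin under its centre. Leave alone.
- wipe_canister: White canister with blue lid, loose, 96 mm diameter, 150 mm high; origin under its centre. Leave alone.
- beaker: Glass beaker, loose, 68 mm diameter, 85 mm high; origin under its centre. Leave alone.
- sample_dish: Glass sample dish, loose, 90 mm diameter, 14 mm high; origin under its centre. Leave alone.
- mouse: Black computer mouse, loose, 105 x 60 x 31 mm; origin under its centre. Leave alone.
- caliper: Sliding caliper with black display, loose, lying flat, 220 mm long; origin under the middle of its beam. Leave alone.
Things that resemble listed ones, but are neither listed nor needed, are in the scene too. There is more than one size of the probe; the one meant has the size given above. Leave any blue or turquoise look-alike of the plug alone.

How it is judged:
On the way, in this order (a step that is already met when the one before it is completed fails the run):
1. the plug stands or lies in the tray, released and at rest (x of plug in the frame of tray between -0.092 and 0.092 m and y of plug in the frame of tray between -0.062 and 0.062 m and z of plug in the frame of tray below 0.04 m and contact force between plug and tray above 0.15 N and linear speed of plug below 0.03 m/s and contact force between plug and the fingers below 0.05 N), for 0.2 s.
2. the probe is out of the rack in the gripper, its tip higher than the port (height (world z) of probe above 0.124 m and contact force between probe and the fingers above 0.5 N and contact force between probe and rack below 0.05 N), for 0.1 s.
At the end, for the whole second after the job is handed in: The gripper alone holds the probe still, within 3.4 deg of upright: middle of the band within 8 mm of the port top in height and 4 mm of the port axis, tip within 8 mm of that axis; no contact with chamber or rack; the plug rests released in the tray (all of step 1 and horizontal distance between probe_band and port below 0.004 m and z of probe_band in the frame of port between -0.008 and 0.008 m and horizontal distance between probe and port below 0.008 m and angle between probe's own z axis and vertical below 0.06 rad and linear speed of probe below 0.015 m/s and angular speed of probe below 0.1 rad/s and contact force between probe and the fingers above 0.5 N and contact force between probe and chamber below 0.05 N and contact force between probe and rack below 0.05 N); the arm keeps its last pose, push and grip.
It fails at once if the probe touches the port or the chamber (more than 0.3 N) (contact force between probe and chamber above 0.3 N).
It fails at once if the plug is dropped (falls free faster than 0.8 m/s, some 3 cm) (contact force between plug and the fingers below 0.02 N and linear speed of plug above 0.8 m/s).
It fails at once if another thing on the bench is moved by more than 30 mm (distance of any of dial_thermometer, solvent_bottle, wipe_canister, beaker, sample_dish, mouse, caliper from where it was at the start of the episode above 0.03 m).
It also fails if it takes over 72 s, if anything falls off the work surface, if the arm or the gripper's body presses on something with over 40 N, if the wrist force passes 120 N, or if a joint passes its speed limit or range.

## Working session

There is one attempt and no reset: what is moved stays moved. The work goes in short steps, Python scripts to look and compute and a tool call to move; the robot and the scene stay as the last step left them, time stands still between calls to the robot, and variables do not carry over. Pictures are saved under pics/ and viewed, about 8 in all and at most 12, crops included, and the job is handed in when it is done.

Besides the shell and the picture viewer there is one more tool, called after "Request:" as name([rows], argument=value, ...), one row to a line, values as JSON. arm_command: Moves the arm, as the interface text tells. Its arguments: {"type":"object","properties":{"plan":{"type":"array","items":{"type":"array","items":{"type":"array","items":{"type":"number"}}}},"squeeze":{"type":"number"}},"required":["plan"]}

```bash
mkdir -p pics; cat > h.py <<'E'
import numpy as np, cv2
from scipy.spatial.transform import Rotation as R
from station import *
def w(cam,p):
    T=np.array(calibration(cam)["cam_to_world"]); return T[:3,:3]@np.array(p)+T[:3,3]
def px(cam,P):
    c=calibration(cam); T=np.array(c["cam_to_world"]); p=T[:3,:3].T@(np.array(P)-T[:3,3])
    return np.round([c["fx"]*p[0]/p[2]+c["cx"],c["fy"]*p[1]/p[2]+c["cy"]],1)
def ray(cam,u,v,z):
    c=calibration(cam); T=np.array(c["cam_to_world"]); d=T[:3,:3]@np.array([(u-c["cx"])/c["fx"],(v-c["cy"])/c["fy"],1.])
    o=T[:3,3]; return o+d*(z-o[2])/d[2]
def save(n,im,s=1): cv2.imwrite("pics/"+n+".png",cv2.resize(im[:,:,::-1],None,fx=s,fy=s,interpolation=cv2.INTER_CUBIC))
E
python3 - <<'E'
from h import *
np.set_printoptions(precision=4,suppress=True)
s=get_image("side");t=get_image("top")
save("s0",s);save("t0",t)
for c in("side","top"):
    T=np.array(calibration(c)["cam_to_world"]);print(c,calibration(c)["fx"],T.tolist())
    for n in["plug","tray","port","probe","probe_band","rack","chamber","dial_thermometer"]:
        for d in mark_of(c,n)[:3]:
            P=w(c,d["at"]);print(c,n,round(d["conf"],2),P,px(c,P))
print(ctrl.get_obs())
E
```

```text
side 486.6269440528824 [[0.9723106449144774, -0.14161268706392313, 0.1858974358309661, 0.3661590700524371], [-0.23280541946756453, -0.5177340122682087, 0.8232576323406869, -0.9044417687929116], [-0.020338300138510134, -0.8437400899585119, -0.5363664923765074, 0.6781333126119572], [0.0, 0.0, 0.0, 1.0]]
side plug 0.77 [0.4194 0.0171 0.0033] [216.7 249.1]
side plug 0.46 [0.5606 0.052  0.1033] [271.5 196.4]
side port 0.68 [0.5593 0.0532 0.1199] [270.6 190. ]
side port 0.28 [ 0.358  -0.0796 -0.0006] [193.9 281.2]
side probe 0.88 [0.5734 0.3244 0.0099] [256.4 177.5]
side probe 0.79 [ 0.574   0.4349 -0.0021] [249.9 164.5]
side probe 0.69 [ 0.4905  0.1879 -0.0028] [235.7 209.4]
side probe_band 0.96 [0.5734 0.4348 0.1133] [247.6 129.7]
side probe_band 0.79 [0.5774 0.3222 0.0903] [256.6 152.4]
side probe_band 0.77 [0.4901 0.1843 0.1081] [232.7 172.8]
side rack 0.65 [0.5173 0.3257 0.0008] [237.3 182.5]
side chamber 0.97 [0.6002 0.0198 0.003 ] [291.8 236.8]
side dial_thermometer 0.7 [0.4613 0.3248 0.0235] [217.3 178.2]
side dial_thermometer 0.31 [0.5559 0.05   0.1021] [269.7 197.6]
top 545.66554
[... 929 characters left out ...]
.8 231.8]
top rack 0.51 [0.5614 0.0511 0.1009] [277.  215.4]
top chamber 0.95 [ 0.5994  0.0232 -0.0023] [288.9 203.9]
top dial_thermometer 0.61 [0.5769 0.32   0.0094] [177.5 209.7]
top dial_thermometer 0.58 [0.4631 0.3237 0.0215] [173.5 252.5]
{'t': 0.9, 'q': array([ 1.032 ,  0.0527,  1.6129,  0.    ,  1.476 , -0.119 ]), 'dq': array([ 0.0002, -0.0006, -0.    , -0.0008, -0.0007,  0.    ]), 'effort': array([  0.0017, -39.3668, -37.0476,  -0.    ,   0.0002,  -0.0001]), 'tool_pos': array([0.2547, 0.5707, 0.2313]), 'tool_rot': array([ 0.3293,  1.5456, -0.3292]), 'contact_force': array([-0.0803, -0.0128, -0.4151]), 'wrist_torque': array([-0.076 ,  0.084 , -0.0369]), 'opening': 0.08536865949894175}
```

View pics/s0.png

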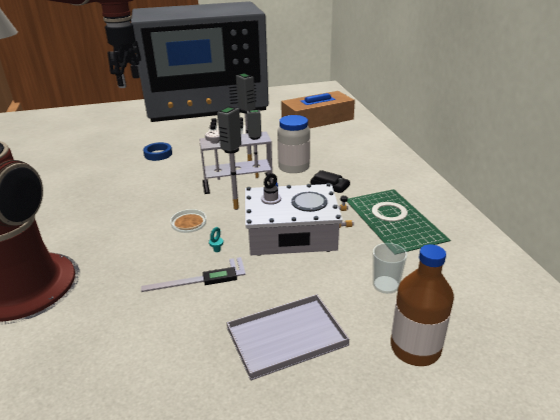

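View pics/t0.png

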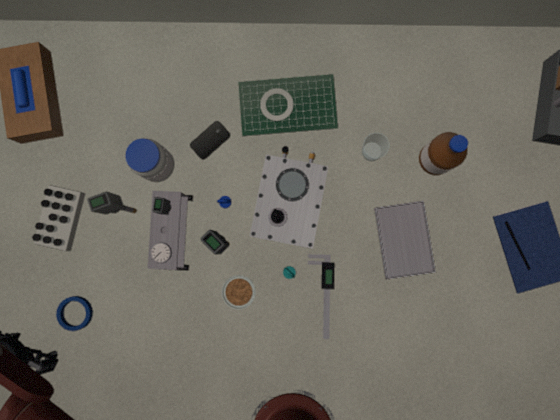

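```bash
python3 - <<'E'
from h import *
s=get_image("side");t=get_image("top")
A=cv2.resize(s[110:250,195:345],(600,560),interpolation=cv2.INTER_CUBIC)
save("s1",A)
B=cv2.resize(t[180:250,245:305],(360,420),interpolation=cv2.INTER_CUBIC)
C=cv2.resize(t[180:250,135:205],(420,420),interpolation=cv2.INTER_CUBIC)
save("t1",np.hstack([B,C]))
E
```

```text
(no output)
```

View pics/s1.png

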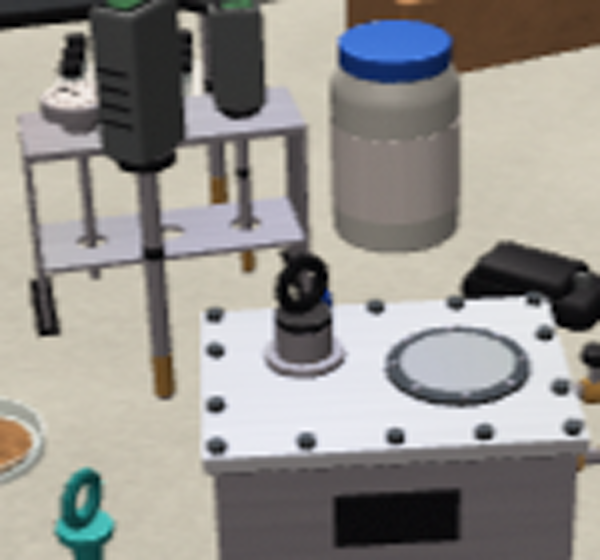

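View pics/t1.png

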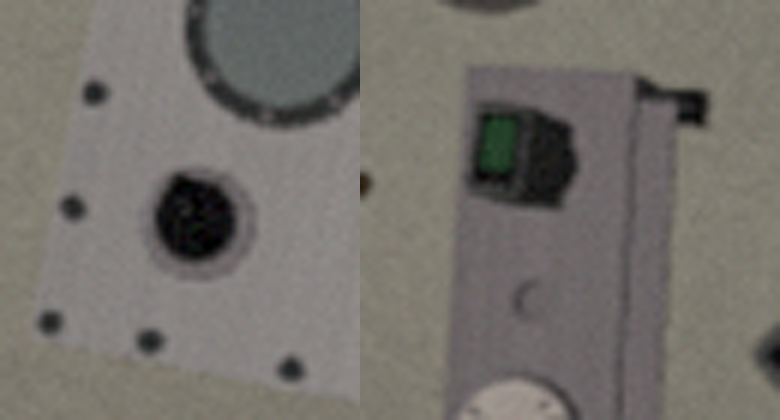

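The side view shows the black plug in the port (270,190), the turquoise look-alike (216,240) and the rack. The top view shows a tray at (403,240).
- Plug candidates in the top view: black in the port (277,215), turquoise (289,271) and blue (225,202). I choose the black one.
- Probe candidates in the top view: in the rack (160,205), standing (214,241) and standing (103,203). I choose the one in the rack. The crop shows a rectangular grip with its long side along world x.

Next I fit the ring yaw and the tray pose.

```bash
cat >> h.py <<'E'
def plan(target,a_deg):
    """tool-frame shift (mm) and yaw turn (deg) to TCP target, tool down, jaw axis at azimuth a"""
    o=ctrl.get_obs(); M=R.from_rotvec(o["tool_rot"])
    a=np.radians(a_deg); X=[0,0,-1.];Y=[np.cos(a),np.sin(a),0];Z=np.cross(X,Y)
    c=[R.from_matrix(np.array([X,s*np.array(Y),s*Z]).T) for s in(1,-1)]
    rv=min([(M.inv()*q).as_rotvec(degrees=True) for q in c],key=np.linalg.norm)
    d=M.inv().apply(np.array(target)-o["tool_pos"])*1000
    print("t",round(o["t"],2),"pos",o["tool_pos"].round(4),"jaw az",round(np.degrees(np.arctan2(*M.as_matrix()[1::-1,1])),1),"open",round(o["opening"],4),"F",o["contact_force"].round(2),"q6",round(o["q"][5],2))
    print(" shift mm",d.round(1),"turn",rv.round(2))
E
cat > fit.py <<'E'
from h import *
def pts(yaw,c):
    u,v=np.meshgrid(np.radians(np.arange(0,360,4)),np.radians(np.arange(0,360,15)))
    r=14+4.5*np.cos(v); x=r*np.cos(u);y=4.5*np.sin(v);z=44+r*np.sin(u)
    T=np.stack([x,y,z],-1).reshape(-1,3)
    h,k=np.meshgrid(np.linspace(20,26,7),np.radians(np.arange(0,360,6)));F=np.stack([17*np.cos(k),17*np.sin(k),h],-1).reshape(-1,3)
    F2=np.concatenate([F*[s,s,1] for s in(.3,.6,.8,1)])
    P=np.vstack([T,F2])/1000; cy,sy=np.cos(yaw),np.sin(yaw)
    return np.stack([cy*P[:,0]-sy*P[:,1],sy*P[:,0]+cy*P[:,1],P[:,2]],1)+c
def proj(cam,P):
    c=calibration(cam);T=np.array(c["cam_to_world"]);p=(P-T[:3,3])@T[:3,:3]
    return np.stack([c["fx"]*p[:,0]/p[:,2]+c["cx"],c["fy"]*p[:,1]/p[:,2]+c["cy"]],1)
K=4
for cam,box in(("side",(255,160,35,40)),("top",(262,200,32,32))):
    im=get_image(cam);x,y,ww,hh=box
    g=cv2.resize(im[y:y+hh,x:x+ww].max(2),None,fx=K,fy=K,interpolation=cv2.INTER_LINEAR)
    m=(g<60)
    if cam=="side": m[int((189-y)*K):]=False
    best=[]
    for yaw in range(-90,90,6):
        q0=proj(cam,pts(np.radians(yaw),np.array([.5583,.0512,.102])))
        b=(0,)
        for dx in np.arange(-3,3.1,.5):
            for dy in np.arange(-3,3.1,.5):
                q=((q0+[dx+.5-x,dy+.5-y])*K).astype(int);s=np.zeros(m.shape,np.uint8)
                ok=(q>=0).all(1)&(q[:,0]<m.shape[1])&(q[:,1]<m.shape[0]);s[q[ok,1],q[ok,0]]=1
                s=cv2.morphologyEx(s,cv2.MORPH_CLOSE,np.ones((3,3)))>0
                if cam=="side": s[int((189-y)*K):]=False
                b=max(b,((s&m).sum()/(s|m).sum(),dx,dy))
        best.append((round(b[0],3),yaw,b[1],b[2]))
    print(cam,sorted(best)[::-1][:9])
for n in("tray",):
    m=cut_out("top",n)
    for d in m[:2]:
        cn=max(cv2.findContours(d["mask"].astype(np.uint8),0,2)[0],key=cv2.contourArea);r=cv2.minAreaRect(cn);print(n,d["conf"],r)
        for u,v in cv2.boxPoints(r): print(ray("top",u,v,.018).round(4))
for d in mark_of("side","tray")[:2]:print("side tray",d["conf"],w("side",d["at"]))
for n in ("solvent_bottle","beaker","wipe_canister"): print(n,[w("top",d["at"]).round(3) for d in mark_of("top",n)[:1]])
plan([.558,.051,.30],0)
E
python3 fit.py
```

```text
side [(np.float64(0.726), 36, np.float64(0.0), np.float64(0.5)), (np.float64(0.711), 30, np.float64(0.0), np.float64(0.5)), (np.float64(0.688), 42, np.float64(0.0), np.float64(0.5)), (np.float64(0.68), 24, np.float64(-0.5), np.float64(0.5)), (np.float64(0.65), -66, np.float64(1.0), np.float64(-0.5)), (np.float64(0.645), -72, np.float64(1.0), np.float64(-0.5)), (np.float64(0.644), 48, np.float64(-0.5), np.float64(0.0)), (np.float64(0.641), -60, np.float64(0.5), np.float64(-0.5)), (np.float64(0.639), 18, np.float64(-0.5), np.float64(0.5))]
top [(np.float64(0.511), -48, np.float64(1.0), np.float64(1.0)), (np.float64(0.509), -66, np.float64(1.0), np.float64(1.0)), (np.float64(0.507), -42, np.float64(1.0), np.float64(1.0)), (np.float64(0.506), -54, np.float64(1.0), np.float64(1.0)), (np.float64(0.505), -60, np.float64(1.0), np.float64(1.0)), (np.float64(0.504), 48, np.float64(1.0), np.float64(-0.5)), (np.float64(0.504), -30, np.float64(1.0), np.float64(0.0)), (np.float64(0.504), -36, np.float64(1.0), np.float64(1.0)), (np.float64(0.5), 36, np.float64(1.0), np.float64(0.0))]
tray 0.61 ((405.2138366699219, 239.89015197753906), (72.9874496459961, 51.24327087402344), 81.25383758544922)
[ 0.5922 -0.2021  0.018 ]
[ 0.6154 -0.3347  0.018 ]
[ 0.4273 -0.3639  0.018 ]
[ 0.4041 -0.2327  0.018 ]
side tray 0.95 [ 0.51288953 -0.2832662  -0.00262445]
solvent_bottle [array([ 0.731, -0.365, -0.002])]
beaker [array([ 0.745, -0.193,  0.004])]
wipe_canister [array([ 0.702,  0.379, -0.001])]
t 1.35 pos [0.2547 0.5707 0.2313] jaw az 65.9 open 0.0855 F [ 0.36  0.89 -0.52] q6 -0.12
 shift mm [ -68.7 -351.   488.8] turn [65.95  0.    0.  ]
```

Request:
arm_command([
  [[-0.01, 0, 0, 7.1, 0, 0, 0.05], [-0.01, 0, 0, 7.1, 0, 0, 0.05], [-0.01, 0, 0, 7.1, 0, 0, 0.05], [-0.01, 0, 0, 7.1, 0, 0, 0.05], [-0.01, 0, 0, 7.1, 0, 0, 0.05], [-0.01, 0, 0, 7.1, 0, 0, 0.05], [-0.01, 0, 0, 7.1, 0, 0, 0.05], [-0.01, 0, 0, 7.1, 0, 0, 0.05], [-0.01, 0, 0, 7.1, 0, 0, 0.05], [-0.01, 0, 0, 7.1, 0, 0, 0.05], [-0.01, 0, 0, 7.1, 0, 0, 0.05], [-0.01, 0, 0, 7.1, 0, 0, 0.05], [0, 0, 0, 7.1, 0, 0, 0.05], [0, 0, 0, 7.1, 0, 0, 0.05], [0, 0, 0, 7.1, 0, 0, 0.05], [0, 0, 0, 7.1, 0, 0, 0.05], [0, 0, 0, 7.1, 0, 0, 0.05]],
])

```text
t: 2.77
tool_pos: [0.2545, 0.5704, 0.3571]
tool_rot: [1.884, 0.574, -1.885]
contact_force: [-0.0, -0.8, -0.0]
opening: 0.0502
```

```bash
python3 -c "
from h import *
plan([.558,.051,.34],-56)"
```

```text
t 2.77 pos [0.2545 0.5704 0.3571] jaw az -56.1 open 0.0502 F [-0.05 -0.84 -0.02] q6 2.01
 shift mm [ 17.4 600.4  37.9] turn [-0.09  0.04 -0.02]
```

Request:
arm_command([
  [[0, 0.02, 0.001, 0, 0, 0, 0.05], [0, 0.04, 0.003, 0, 0, 0, 0.05], [0, 0.04, 0.003, 0, 0, 0, 0.05], [0, 0.04, 0.003, 0, 0, 0, 0.05], [0, 0.04, 0.003, 0, 0, 0, 0.05], [0, 0.04, 0.003, 0, 0, 0, 0.05], [0, 0.04, 0.003, 0, 0, 0, 0.05], [0, 0.04, 0.003, 0, 0, 0, 0.05], [0, 0.04, 0.003, 0, 0, 0, 0.05], [0, 0.04, 0.003, 0, 0, 0, 0.05], [0, 0.04, 0.003, 0, 0, 0, 0.05], [0, 0.04, 0.003, 0, 0, 0, 0.05], [0, 0.04, 0.003, 0, 0, 0, 0.05], [0.005, 0.04, 0.001, 0, 0, 0, 0.05], [0.005, 0.04, 0, 0, 0, 0, 0.05], [0.005, 0.02, 0, 0, 0, 0, 0.05]],
])

```text
t: 4.1
tool_pos: [0.5653, 0.0335, 0.3442]
tool_rot: [1.889, 0.579, -1.871]
contact_force: [-0.3, -0.2, 0.3]
opening: 0.05
```

```bash
python3 -c "
from h import *
plan([.558,.051,.20],-56)"
```

```text
t 4.1 pos [0.5653 0.0335 0.3442] jaw az -55.7 open 0.05 F [-0.33 -0.21  0.35] q6 0.9
 shift mm [144.2 -19.2  -2.6] turn [ 0.28 -0.49 -0.22]
```

Request:
arm_command([
  [[0.03, -0.01, -0.001, 0.3, -0.5, -0.2, 0.05], [0.04, -0.009, -0.001, 0, 0, 0, 0.05], [0.04, 0, 0, 0, 0, 0, 0.05], [0.03, 0, 0, 0, 0, 0, 0.05], [0.005, 0, 0, 0, 0, 0, 0.05], [0, 0, 0, 0, 0, 0, 0.05]],
])

```text
t: 4.6
tool_pos: [0.5607, 0.0432, 0.1958]
tool_rot: [1.894, 0.562, -1.885]
contact_force: [0.2, 0.4, 0.4]
opening: 0.0499
```

```bash
python3 - <<'E'
from h import *
plan([.558,.051,.134],-56)
s=get_image("side");t=get_image("top")
A=cv2.resize(s[120:220,220:320],(500,500),interpolation=cv2.INTER_CUBIC)
save("s2",A)
o=ctrl.get_obs()["tool_pos"]; print(px("side",o), (px("side",o)-[220,120])*5)
for d in mark_of("side","plug")[:2]: print(w("side",d["at"]))
E
```

```text
t 4.6 pos [0.5607 0.0432 0.1958] jaw az -56.7 open 0.0499 F [0.23 0.36 0.39] q6 0.94
 shift mm [61.8 -8.3 -1.8] turn [-0.69 -0.18 -0.27]
[271.5 161.3] [257.5 206.5]
[0.41529837 0.01612475 0.00284557]
[0.55831056 0.04845761 0.10241158]
```

View pics/s2.png

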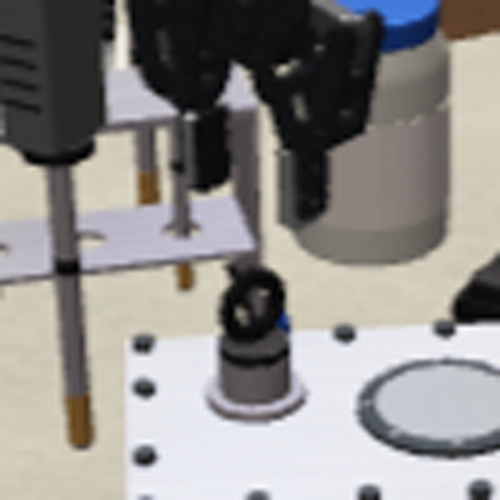

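Request:
arm_command([
  [[0, -0.008, -0.002, -0.7, -0.2, -0.3, 0.05], [0.015, 0, 0, 0, 0, 0, 0.05], [0.02, 0, 0, 0, 0, 0, 0.05], [0.02, 0, 0, 0, 0, 0, 0.05], [0.005, 0, 0, 0, 0, 0, 0.05], [0, 0, 0, 0, 0, 0, 0.05]],
])

```text
t: 5.25
tool_pos: [0.5705, 0.0538, 0.1565]
tool_rot: [1.909, 0.569, -1.845]
contact_force: [-1.3, 0.2, 0.6]
opening: 0.05
```

```bash
python3 -c "
from h import *
plan([.558,.050,.134],-56)"
```

```text
t 5.25 pos [0.5705 0.0538 0.1565] jaw az -55.7 open 0.05 F [-1.27  0.24  0.64] q6 0.94
 shift mm [22.1 -4.3 13.1] turn [ 0.27 -1.64 -1.07]
```

```bash
python3 - <<'E'
from h import *
o=ctrl.get_obs(); print({k:np.round(v,3) for k,v in o.items()})
s=get_image("side");t=get_image("top")
A=cv2.resize(s[100:200,220:320],(400,400),interpolation=cv2.INTER_CUBIC)
B=cv2.resize(t[165:265,227:327],(400,400),interpolation=cv2.INTER_CUBIC)
save("s3",np.hstack([A,B]))
o=ctrl.get_obs()["tool_pos"]; print((px("side",o)-[220,100])*4)
plan([.558,.050,.134],-56)
E
```

```text
{'t': np.float64(5.25), 'q': array([-0.037, -0.035,  1.829,  0.002,  1.313,  0.935]), 'dq': array([ 0.011, -0.01 , -0.011,  0.002,  0.011, -0.001]), 'effort': array([-6.0000e-02, -3.3319e+01, -3.4972e+01,  6.0000e-03, -1.9000e-01,
        0.0000e+00]), 'tool_pos': array([0.571, 0.054, 0.157]), 'tool_rot': array([ 1.909,  0.569, -1.845]), 'contact_force': array([-1.265,  0.235,  0.639]), 'wrist_torque': array([-0.032,  0.008, -0.011]), 'opening': np.float64(0.05)}
[220.  299.6]
t 5.35 pos [0.571  0.0536 0.1575] jaw az -55.8 open 0.0502 F [ 0.63 -0.1  -0.62] q6 0.94
 shift mm [23.  -4.8 13.5] turn [ 0.26 -1.7  -1.13]
```

View pics/s3.png

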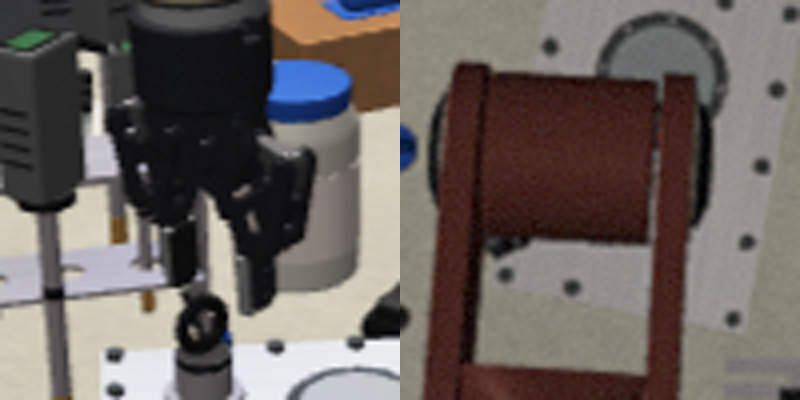

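The fingers straddle the ring line but sit about 13 mm off along the ring plane. There is no contact. I correct sideways first, then lower in small steps.

Request:
arm_command([
  [[0, -0.002, 0.007, 0.2, -0.9, -0.6, 0.05], [0, -0.002, 0.006, 0, -0.8, -0.5, 0.05], [0, 0, 0, 0, 0, 0, 0.05], [0, 0, 0, 0, 0, 0, 0.05]],
])

```text
t: 5.68
tool_pos: [0.5591, 0.0493, 0.1626]
tool_rot: [1.886, 0.575, -1.878]
contact_force: [-0.3, 0.4, 0.4]
opening: 0.0502
```

```bash
python3 -c "
from h import *
plan([.558,.050,.134],-56)"
```

```text
t 5.68 pos [0.5591 0.0493 0.1626] jaw az -55.9 open 0.0502 F [-0.35  0.44  0.43] q6 0.93
 shift mm [28.6 -1.3  0.7] turn [ 0.07 -0.17 -0.17]
```

Request:
arm_command([
  [[0.01, 0, 0.001, 0, -0.2, -0.2, 0.05], [0.01, 0, 0.001, 0, 0, 0, 0.05], [0.007, 0, 0.001, 0, 0, 0, 0.05], [0, 0, 0, 0, 0, 0, 0.05], [0, 0, 0, 0, 0, 0, 0.05]],
])

```text
t: 6.1
tool_pos: [0.5564, 0.0472, 0.1329]
tool_rot: [1.882, 0.577, -1.884]
contact_force: [0.6, 0.9, -0.5]
opening: 0.0503
```

```bash
python3 -c "
from h import *
plan([.558,.050,.134],-56)"
```

```text
t 6.1 pos [0.5564 0.0472 0.1329] jaw az -56.0 open 0.0503 F [ 0.64  0.88 -0.46] q6 0.93
 shift mm [-1.1 -1.4 -2.9] turn [0.04 0.03 0.05]
```

Request:
arm_command([
  [[0, -0.001, -0.003, 0, 0, 0, 0.02], [0, 0, 0, 0, 0, 0, 0.005], [0, 0, 0, 0, 0, 0, 0.005], [0, 0, 0, 0, 0, 0, 0.005], [0, 0, 0, 0, 0, 0, 0.005], [0, 0, 0, 0, 0, 0, 0.005]],
], squeeze=40)

```text
t: 6.6
tool_pos: [0.5586, 0.0496, 0.1325]
tool_rot: [1.881, 0.576, -1.884]
contact_force: [-0.8, -0.5, -1.7]
opening: 0.0082
```

```bash
python3 -c "
from h import *
plan([.558,.050,.20],-56)"
```

```text
t 6.6 pos [0.5586 0.0496 0.1325] jaw az -56.0 open 0.0082 F [-0.75 -0.46 -1.74] q6 0.93
 shift mm [-67.5  -0.7   0.4] turn [ 0.05  0.09 -0.  ]
```

Request:
arm_command([
  [[-0.01, 0, 0, 0, 0, 0, 0.005], [-0.015, 0, 0, 0, 0, 0, 0.005], [-0.02, 0, 0, 0, 0, 0, 0.005], [-0.025, 0, 0, 0, 0, 0, 0.005], [-0.025, 0, 0, 0, 0, 0, 0.005], [-0.01, 0, 0, 0, 0, 0, 0.005], [0, 0, 0, 0, 0, 0, 0.005]],
])

```text
t: 7.18
tool_pos: [0.5574, 0.0505, 0.2439]
tool_rot: [1.88, 0.579, -1.887]
contact_force: [0.5, -0.5, -0.5]
opening: 0.0081
```

```bash
python3 - <<'E'
from h import *
s=get_image("side")
save("s4",cv2.resize(s[80:220,200:340],(560,560),interpolation=cv2.INTER_CUBIC))
plan([.508,-.282,.22],-56)
for c in("side",):
  for d in mark_of(c,"plug")[:2]: print(d["conf"],w(c,d["at"]))
E
```

```text
t 7.23 pos [0.5573 0.0505 0.2432] jaw az -56.0 open 0.0078 F [-0.4  -0.01 -0.19] q6 0.93
 shift mm [ 22.9 248.  226.9] turn [0.05 0.16 0.21]
0.66 [ 0.36225305  0.15097325 -0.00059598]
0.55 [0.55680122 0.05229084 0.21255112]
```

View pics/s4.png

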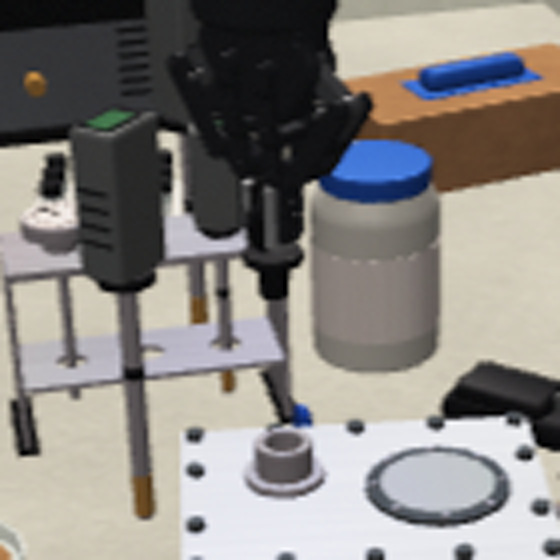

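The plug hangs upright in the fingers at about (272,265) in the crop, and the port at (285,455) is open. Now I carry it to the tray.

Request:
arm_command([
  [[0, 0.014, 0.013, 0, 0, 0, 0.005], [0, 0.026, 0.024, 0, 0, 0, 0.005], [0, 0.026, 0.024, 0, 0, 0, 0.005], [0, 0.026, 0.024, 0, 0, 0, 0.005], [0, 0.026, 0.024, 0, 0, 0, 0.005], [0, 0.026, 0.024, 0, 0, 0, 0.005], [0, 0.026, 0.024, 0, 0, 0, 0.005], [0, 0.026, 0.024, 0, 0, 0, 0.005], [0.005, 0.02, 0.018, 0, 0, 0, 0.005], [0.01, 0.012, 0.01, 0, 0, 0, 0.005], [0.005, 0, 0, 0, 0, 0, 0.005], [0, 0, 0, 0, 0, 0, 0.005]],
])

```text
t: 8.28
tool_pos: [0.4975, -0.2627, 0.1918]
tool_rot: [1.857, 0.615, -1.926]
contact_force: [-0.0, 0.8, -0.5]
opening: 0.008
```

```bash
python3 -c "
from h import *
plan([.508,-.282,.10],-56)"
```

```text
t 8.28 pos [ 0.4975 -0.2627  0.1918] jaw az -55.7 open 0.008 F [-0.    0.82 -0.5 ] q6 0.36
 shift mm [90.9 25.6  0.1] turn [0.28 1.37 2.33]
```

Request:
arm_command([
  [[0.01, 0.01, 0, 0.2, 0.7, 1.2, 0.005], [0.02, 0.01, 0, 0, 0.7, 1.1, 0.005], [0.02, 0.005, 0, 0, 0, 0, 0.005], [0.02, 0, 0, 0, 0, 0, 0.005], [0.01, 0, 0, 0, 0, 0, 0.005], [0, 0, 0, 0, 0, 0, 0.005], [0, 0, 0, 0, 0, 0, 0.005]],
])

```text
t: 8.87
tool_pos: [0.5101, -0.2743, 0.1028]
tool_rot: [1.88, 0.593, -1.884]
contact_force: [0.6, -0.1, -0.3]
opening: 0.008
```

```bash
python3 -c "
from h import *
plan([.508,-.282,.045],-56)"
```

```text
t 8.87 pos [ 0.5101 -0.2743  0.1028] jaw az -55.5 open 0.008 F [ 0.63 -0.13 -0.27] q6 0.34
 shift mm [57.7  5.7  6.2] turn [ 0.46 -0.04  0.57]
```

Request:
arm_command([
  [[0.015, 0.001, 0.001, 0.4, 0, 0.5, 0.005], [0.02, 0, 0, 0, 0, 0, 0.005], [0.015, 0, 0, 0, 0, 0, 0.005], [0.005, 0, 0, 0, 0, 0, 0.005], [0, 0, 0, 0, 0, 0, 0.005], [0, 0, 0, 0, 0, 0, 0.005]],
])

```text
t: 9.37
tool_pos: [0.515, -0.2752, 0.0543]
tool_rot: [1.885, 0.572, -1.87]
contact_force: [-0.4, -0.7, -0.2]
opening: 0.0079
```

```bash
python3 -c "
from h import *
plan([.508,-.282,.033],-56)
for d in mark_of('side','plug')[:0]: pass
get_image('side')
print([(d['conf'],w('side',d['at'])) for d in mark_of('side','plug')[:3]])"
```

```text
t 9.37 pos [ 0.515  -0.2752  0.0543] jaw az -55.7 open 0.0079 F [-0.35 -0.71 -0.19] q6 0.35
 shift mm [21.2  1.4  9.7] turn [ 0.27 -0.3  -0.54]
[(0.8, array([ 0.51316165, -0.2707974 ,  0.02499774])), (0.76, array([ 0.41960618,  0.0193931 , -0.00071262]))]
```

Request:
arm_command([
  [[0.008, 0, 0, 0.2, -0.3, -0.5, 0.005], [0.005, 0, 0, 0, 0, 0, 0.005], [0.002, 0, 0, 0, 0, 0, 0.005], [0, 0, 0, 0, 0, 0, 0.005], [0, 0, 0, 0, 0, 0, 0.005]],
])

```text
t: 9.93
tool_pos: [0.5169, -0.2769, 0.0408]
tool_rot: [1.884, 0.571, -1.879]
contact_force: [-0.0, 0.4, -1.1]
opening: 0.0077
```

```bash
python3 -c "
from h import *
plan([.508,-.282,.0335],-56)"
```

```text
t 9.93 pos [ 0.5169 -0.2769  0.0408] jaw az -56.0 open 0.0077 F [-0.    0.36 -1.14] q6 0.36
 shift mm [ 7.3 -0.8 10.2] turn [ 0.03 -0.08 -0.29]
```

Request:
arm_command([
  [[0.003, 0, 0, 0, -0.1, -0.3, 0.005], [0.002, 0, 0, 0, 0, 0, 0.005], [0.001, 0, 0, 0, 0, 0, 0.005], [0, 0, 0, 0, 0, 0, 0.005], [0, 0, 0, 0, 0, 0, 0.005]],
])

```text
t: 10.35
tool_pos: [0.5167, -0.2769, 0.0339]
tool_rot: [1.882, 0.577, -1.885]
contact_force: [0.0, -0.2, -0.6]
opening: 0.0077
```

```bash
python3 -c "
from h import *
plan([.508,-.282,.0335],-56)"
```

```text
t 10.35 pos [ 0.5167 -0.2769  0.0339] jaw az -56.0 open 0.0077 F [ 0.04 -0.16 -0.57] q6 0.36
 shift mm [ 0.5 -0.6 10.1] turn [0.02 0.05 0.07]
```

Request:
arm_command([
  [[0.001, 0, 0, 0, 0, 0, 0.005], [0.001, 0, 0, 0, 0, 0, 0.005], [0, 0, 0, 0, 0, 0, 0.005]],
])

```text
t: 10.6
tool_pos: [0.5171, -0.2772, 0.0329]
tool_rot: [1.883, 0.577, -1.884]
contact_force: [-0.2, -0.5, -1.0]
opening: 0.008
```

```bash
python3 -c "
from h import *
plan([.508,-.282,.0335],-56)"
```

```text
t 10.6 pos [ 0.5171 -0.2772  0.0329] jaw az -56.0 open 0.008 F [-0.24 -0.53 -1.05] q6 0.36
 shift mm [-0.6 -1.1 10.2] turn [0.02 0.03 0.04]
```

Request:
arm_command([
  [[0.002, 0, 0, 0, 0, 0, 0.005], [0.001, 0, 0, 0, 0, 0, 0.005], [0, 0, 0, 0, 0, 0, 0.005], [0, 0, 0, 0, 0, 0, 0.005]],
])

```text
t: 10.93
tool_pos: [0.5183, -0.2779, 0.033]
tool_rot: [1.883, 0.575, -1.882]
contact_force: [0.0, 0.4, 0.4]
opening: 0.0079
```

Request:
arm_command([
  [[0.001, 0, 0, 0, 0, 0, 0.005], [0, 0, 0, 0, 0, 0, 0.005]],
])

```text
t: 11.1
tool_pos: [0.5186, -0.2782, 0.0327]
tool_rot: [1.883, 0.574, -1.882]
contact_force: [0.1, 0.6, -0.7]
opening: 0.0078
```

Height no longer drops, so the plug stands on the tray floor. I release it.

Request:
arm_command([
  [[0, 0, 0, 0, 0, 0, 0.01], [0, 0, 0, 0, 0, 0, 0.014], [0, 0, 0, 0, 0, 0, 0.02], [0, 0, 0, 0, 0, 0, 0.026], [0, 0, 0, 0, 0, 0, 0.026]],
])

```text
t: 11.52
tool_pos: [0.5182, -0.2779, 0.0314]
tool_rot: [1.883, 0.575, -1.882]
contact_force: [-0.1, -0.1, -0.6]
opening: 0.0263
```

```bash
python3 - <<'E'
from h import *
plan([.508,-.282,.2],-56)
s=get_image("side")
save("s5",cv2.resize(s[260:380,210:360],(600,480),interpolation=cv2.INTER_CUBIC))
print([(d['conf'],w('side',d['at'])) for d in mark_of('side','plug')[:3]])
E
```

```text
t 11.52 pos [ 0.5182 -0.2779  0.0314] jaw az -56.0 open 0.0263 F [-0.07 -0.11 -0.58] q6 0.36
 shift mm [-168.6   -2.1   10.7] turn [ 0.03 -0.01 -0.07]
[(0.66, array([ 0.41474959,  0.0167787 , -0.00137476]))]
```

View pics/s5.png

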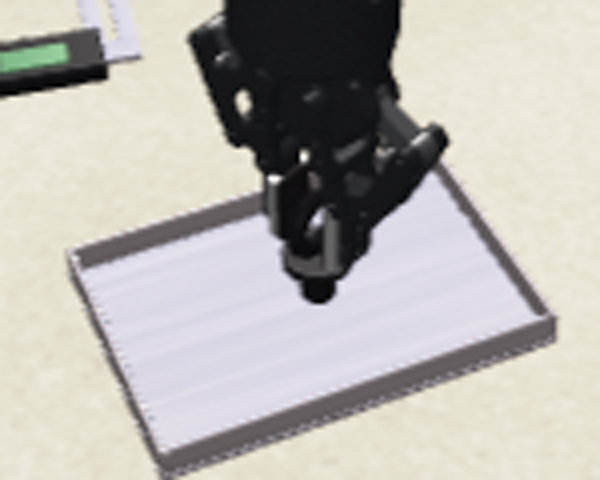

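The plug stands in the tray (crop 318,270) with the fingers open around it. I retreat straight up.

Request:
arm_command([
  [[0, 0, 0, 0, 0, 0, 0.045], [0, 0, 0, 0, 0, 0, 0.045], [-0.01, 0, 0, 0, 0, 0, 0.045], [-0.015, 0, 0, 0, 0, 0, 0.045], [-0.02, 0, 0, 0, 0, 0, 0.045], [-0.025, 0, 0, 0, 0, 0, 0.045], [-0.03, 0, 0, 0, 0, 0, 0.045], [-0.04, 0, 0, 0, 0, 0, 0.045], [-0.04, 0, 0, 0, 0, 0, 0.045], [-0.04, 0, 0, 0, 0, 0, 0.045], [-0.04, 0, 0, 0, 0, 0, 0.045], [-0.04, 0, 0, 0, 0, 0, 0.045], [-0.02, 0, 0, 0, 0, 0, 0.045], [0, 0, 0, 0, 0, 0, 0.045], [0, 0, 0, 0, 0, 0, 0.045]],
])

```text
t: 12.87
tool_pos: [0.5154, -0.2756, 0.3728]
tool_rot: [1.884, 0.574, -1.881]
contact_force: [-0.2, -0.1, -1.0]
opening: 0.0452
```

```bash
python3 - <<'E'
from h import *
np.set_printoptions(precision=4,suppress=True)
get_image("side");get_image("top")
for c in("side","top"):
  for n in("plug","probe","probe_band","port"):
    print(c,n,[(round(d['conf'],2),w(c,d['at'])) for d in mark_of(c,n)[:4]])
  for n in("plug","probe"):
    print(c,n,"srch",[(round(d['conf'],2),w(c,d['at'])) for d in search_frame(c,n)[:4]])
o=ctrl.get_obs()["tool_pos"]
plan([.575,.322,.36],90)
t=get_image("top"); save("t5",np.hstack([cv2.resize(t[185:245,255:315],(400,400),interpolation=cv2.INTER_CUBIC),cv2.resize(t[185:225,140:180],(400,400),interpolation=cv2.INTER_CUBIC)]))
E
```

```text
side plug [(0.66, array([0.4165, 0.0174, 0.0023])), (0.65, array([ 0.517 , -0.2765,  0.0019]))]
side probe [(0.73, array([ 0.5747,  0.4364, -0.0052])), (0.72, array([0.4903, 0.1834, 0.0021])), (0.61, array([0.5716, 0.3237, 0.0101]))]
side probe_band [(0.78, array([0.4879, 0.1827, 0.1068])), (0.57, array([0.5752, 0.3219, 0.0892])), (0.43, array([0.6025, 0.0206, 0.0021]))]
side port [(0.97, array([0.561 , 0.051 , 0.1208])), (0.3, array([0.3626, 0.1507, 0.0004]))]
side plug srch [(0.63, array([ 0.5168, -0.2823,  0.0305])), (0.61, array([0.4161, 0.0136, 0.0278]))]
side probe srch [(0.91, array([0.4863, 0.1745, 0.2125])), (0.67, array([0.5627, 0.4307, 0.2035]))]
top plug [(0.7, array([ 0.5224, -0.2749,  0.0014])), (0.64, array([0.4184, 0.0183, 0.0035])), (0.42, array([ 0.6002,  0.1926, -0.0017]))]
top probe [(0.98, array([0.4908, 0.1853, 0.001 ])), (0.62, array([0.5769, 0.3159, 0.0109])), (0.58, array([0.5744, 0.4418, 0.0037]))]
top probe_band [(0.93, array([0.4933, 0.1878, 0.1114])), (0.81, array([0.5705, 0.4396, 0.1116])), (0.68, array([ 0.5208, -0.2741,  0.0043])), (0.66, array([0.6976, 0.3808, 0.0033]))]
top port [(0.6, array([0.5546, 0.0446, 0.1193]))]
top plug srch [(0.71, array([0.4175, 0.0173, 0.0259])), (0.6, array([0.5978, 0.1912, 0.0233]))]
top probe srch [(0.9, array([0.5707, 0.4336, 0.2646])), (0.61, array([0.5762, 0.3141, 0.2101])), (0.58, array([0.4896, 0.1784, 0.274 ]))]
t 13.57 pos [ 0.5152 -0.2755  0.3704] jaw az -56.0 open 0.0451 F [-0.31  0.17 -0.02] q6 0.36
 shift mm [  10.7 -461.7 -384. ] turn [34.03  0.07  0.06]
```

View pics/t5.png

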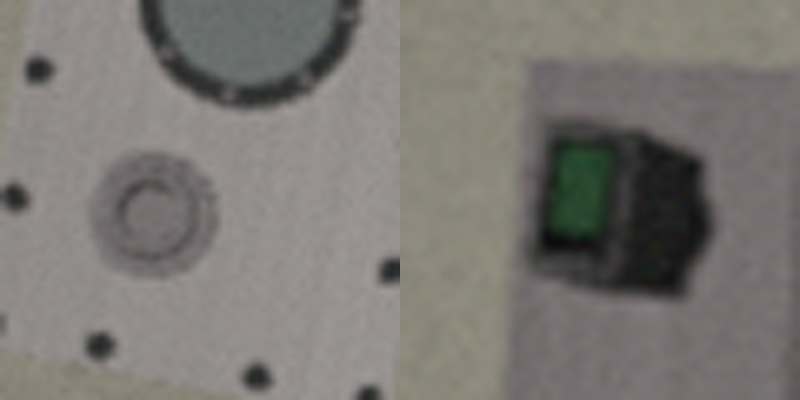

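Request:
arm_command([
  [[0, 0, 0, 6.7, 0, 0, 0.06], [0, 0, 0, 6.7, 0, 0, 0.06], [0, 0, 0, 6.7, 0, 0, 0.06], [0, 0, 0, 6.7, 0, 0, 0.06], [0, 0, 0, 6.7, 0, 0, 0.06], [0, -0.02, 0, 6.7, 0, 0, 0.06], [-0.001, -0.04, 0, 0, 0, 0, 0.06], [-0.001, -0.04, 0, 0, 0, 0, 0.06], [-0.001, -0.04, 0, 0, 0, 0, 0.06], [-0.001, -0.04, 0, 0, 0, 0, 0.06], [-0.001, -0.04, 0, 0, 0, 0, 0.06], [-0.001, -0.04, 0, 0, 0, 0, 0.06], [-0.001, -0.04, 0, 0, 0, 0, 0.06], [-0.001, -0.04, 0, 0, 0, 0, 0.06], [-0.001, -0.04, 0, 0, 0, 0, 0.06], [-0.001, -0.04, 0, 0, 0, 0, 0.06], [-0.001, -0.04, 0, 0, 0, 0, 0.06], [-0.001, -0.04, 0, 0, 0, 0, 0.06], [-0.001, -0.04, 0, 0, 0, 0, 0.06], [0, -0.02, 0, 0, 0, 0, 0.06]],
])

```text
t: 15.28
tool_pos: [0.5974, 0.2964, 0.385]
tool_rot: [-2.146, 0.168, 2.135]
contact_force: [-0.1, -0.0, -0.2]
opening: 0.0601
```

```bash
python3 - <<'E'
from h import *
print("grip top",ray("top",158.3,205.3,.211),"port",ray("top",278.2,216.2,.122),"rack",ray("top",158,205,.135))
plan([.575,.321,.34],84)
for c in("side","top"):
  get_image(c);print(c,[(round(d['conf'],2),w(c,d['at']).round(4)) for d in mark_of(c,"port")[:1]],[(round(d['conf'],2),w(c,d['at']).round(4)) for d in mark_of(c,"plug")[:2]])
E
```

```text
grip top [0.57172029 0.32111392 0.211     ] port [0.55795123 0.04748661 0.122     ] rack [0.57849887 0.340981   0.135     ]
t 15.28 pos [0.5974 0.2964 0.385 ] jaw az -98.9 open 0.0601 F [-0.1  -0.01 -0.16] q6 2.08
 shift mm [ 44.8 -20.9  26.2] turn [-2.94 -0.29  0.  ]
side [(0.91, array([0.5604, 0.0536, 0.1187]))] [(0.9, array([ 0.5192, -0.2786,  0.0025])), (0.77, array([0.4153, 0.0155, 0.0011]))]
top [(0.66, array([0.5564, 0.0479, 0.1179]))] [(0.61, array([0.4181, 0.0177, 0.0022])), (0.57, array([ 0.5222, -0.2748, -0.0017]))]
```

Request:
arm_command([
  [[0, -0.011, 0.012, -1.5, -0.2, 0, 0.06], [0, -0.01, 0.013, -1.4, 0, 0, 0.06], [0.03, 0, 0.002, 0, 0, 0, 0.06], [0.03, 0, 0, 0, 0, 0, 0.06], [0.03, 0, 0, 0, 0, 0, 0.06], [0.02, 0, 0, 0, 0, 0, 0.06], [0.01, 0, 0, 0, 0, 0, 0.06], [0, 0, 0, 0, 0, 0, 0.06], [0, 0, 0, 0, 0, 0, 0.06]],
])

```text
t: 16.33
tool_pos: [0.5695, 0.3158, 0.2682]
tool_rot: [-2.176, 0.11, 2.154]
contact_force: [0.2, -0.1, -0.1]
opening: 0.06
```

```bash
python3 - <<'E'
from h import *
plan([.574,.321,.150],84)
E
```

```text
t 16.33 pos [0.5695 0.3158 0.2682] jaw az -96.1 open 0.06 F [ 0.18 -0.07 -0.1 ] q6 2.07
 shift mm [118.2  -5.1  -2.7] turn [-0.06 -0.58  0.29]
```

Request:
arm_command([
  [[0.01, -0.003, -0.002, 0, -0.6, 0.3, 0.06], [0.02, -0.002, -0.002, 0, 0, 0, 0.06], [0.015, 0, 0, 0, 0, 0, 0.06], [0.005, 0, 0, 0, 0, 0, 0.06], [0, 0, 0, 0, 0, 0, 0.06], [0, 0, 0, 0, 0, 0, 0.06]],
])

```text
t: 16.83
tool_pos: [0.5779, 0.3226, 0.2238]
tool_rot: [-2.175, 0.108, 2.155]
contact_force: [-0.3, -0.0, -0.2]
opening: 0.0602
```

```bash
python3 - <<'E'
from h import *
plan([.574,.321,.150],84)
E
```

```text
t 16.83 pos [0.5779 0.3226 0.2238] jaw az -96.0 open 0.0602 F [-0.31 -0.03 -0.18] q6 2.07
 shift mm [73.8  2.4  4.4] turn [-0.03 -0.53  0.32]
```

Request:
arm_command([
  [[0.01, 0.001, 0.002, 0, -0.5, 0.3, 0.06], [0.015, 0.001, 0.002, 0, 0, 0, 0.06], [0.015, 0, 0, 0, 0, 0, 0.06], [0.01, 0, 0, 0, 0, 0, 0.06], [0, 0, 0, 0, 0, 0, 0.06], [0, 0, 0, 0, 0, 0, 0.06]],
])

```text
t: 17.33
tool_pos: [0.5744, 0.3213, 0.1721]
tool_rot: [-2.17, 0.112, 2.163]
contact_force: [-1.3, 1.0, 0.8]
opening: 0.06
```

```bash
python3 - <<'E'
from h import *
plan([.574,.321,.150],84)
E
```

```text
t 17.33 pos [0.5744 0.3213 0.1721] jaw az -96.0 open 0.06 F [-1.32  1.    0.77] q6 2.07
 shift mm [22.1  0.3  0.5] turn [-0.04 -0.18  0.1 ]
```

Request:
arm_command([
  [[0.008, 0, 0, 0, -0.2, 0.1, 0.06], [0.008, 0, 0, 0, 0, 0, 0.06], [0.004, 0, 0, 0, 0, 0, 0.06], [0, 0, 0, 0, 0, 0, 0.06], [0, 0, 0, 0, 0, 0, 0.06]],
])

```text
t: 17.75
tool_pos: [0.5749, 0.3214, 0.151]
tool_rot: [-2.168, 0.114, 2.166]
contact_force: [0.4, -1.0, 1.2]
opening: 0.0601
```

```bash
python3 - <<'E'
from h import *
plan([.574,.321,.150],84)
for c in("side","top"):
  get_image(c);print(c,[(round(d['conf'],2),w(c,d['at']).round(4)) for d in mark_of(c,"probe")[:3]])
E
```

```text
t 17.75 pos [0.5749 0.3214 0.151 ] jaw az -96.0 open 0.0601 F [ 0.42 -1.01  1.22] q6 2.07
 shift mm [1.  0.5 0.9] turn [-0.04 -0.04  0.04]
side [(0.85, array([ 0.5726,  0.4351, -0.0006])), (0.83, array([ 0.4908,  0.1822, -0.0021]))]
top [(0.58, array([0.4917, 0.1846, 0.0012]))]
```

Tool is upright and in place, so I close on the grip.

Request:
arm_command([
  [[0, 0, 0, 0, 0, 0, 0.035], [0, 0, 0, 0, 0, 0, 0.03], [0, 0, 0, 0, 0, 0, 0.026], [0, 0, 0, 0, 0, 0, 0.018], [0, 0, 0, 0, 0, 0, 0.018], [0, 0, 0, 0, 0, 0, 0.018], [0, 0, 0, 0, 0, 0, 0.018]],
], squeeze=60)

```text
t: 18.53
tool_pos: [0.5758, 0.3218, 0.1532]
tool_rot: [-2.17, 0.112, 2.162]
contact_force: [-0.1, -0.1, 0.2]
opening: 0.023
```

```bash
python3 - <<'E'
from h import *
plan([.574,.321,.150],84)
E
```

```text
t 18.53 pos [0.5758 0.3218 0.1532] jaw az -96.0 open 0.023 F [-0.1  -0.13  0.24] q6 2.07
 shift mm [3.2 1.  1.8] turn [-0.04 -0.21  0.13]
```

Request:
arm_command([
  [[-0.005, 0, 0, 0, -0.1, 0.1, 0.018], [-0.01, 0, 0, 0, -0.1, 0, 0.018], [-0.015, 0, 0, 0, 0, 0, 0.018], [-0.015, 0, 0, 0, 0, 0, 0.018], [-0.01, 0, 0, 0, 0, 0, 0.018], [0, 0, 0, 0, 0, 0, 0.018]],
])

```text
t: 19.03
tool_pos: [0.5751, 0.3213, 0.2105]
tool_rot: [-2.164, 0.116, 2.171]
contact_force: [-0.6, 0.8, -0.2]
opening: 0.0229
```

```bash
python3 - <<'E'
from h import *
plan([.575,.3215,.35],84)
E
```

```text
t 19.03 pos [0.5751 0.3213 0.2105] jaw az -96.0 open 0.0229 F [-0.57  0.78 -0.17] q6 2.07
 shift mm [-139.5   -0.     0.5] turn [-0.05  0.18 -0.09]
```

Request:
arm_command([
  [[-0.015, 0, 0, 0, 0.2, -0.1, 0.018], [-0.02, 0, 0, 0, 0, 0, 0.018], [-0.025, 0, 0, 0, 0, 0, 0.018], [-0.025, 0, 0, 0, 0, 0, 0.018], [-0.025, 0, 0, 0, 0, 0, 0.018], [-0.025, 0, 0, 0, 0, 0, 0.018], [-0.025, 0, 0, 0, 0, 0, 0.018], [-0.015, 0, 0, 0, 0, 0, 0.018], [0, 0, 0, 0, 0, 0, 0.018], [0, 0, 0, 0, 0, 0, 0.018]],
])

```text
t: 19.87
tool_pos: [0.5737, 0.3209, 0.3966]
tool_rot: [-2.169, 0.113, 2.165]
contact_force: [0.4, 0.1, -2.2]
opening: 0.0234
```

```bash
python3 - <<'E'
from h import *
plan([.59,.19,.38],84)
plan([.560,.0505,.38],84)
E
```

```text
t 19.87 pos [0.5737 0.3209 0.3966] jaw az -96.0 open 0.0234 F [ 0.4   0.11 -2.2 ] q6 2.07
 shift mm [ 16.5 128.4 -30. ] turn [-0.04 -0.1   0.07]
t 19.87 pos [0.5737 0.3209 0.3966] jaw az -96.0 open 0.0234 F [ 0.4   0.11 -2.2 ] q6 2.07
 shift mm [ 16.3 270.3 -14.8] turn [-0.04 -0.1   0.07]
```

Request:
arm_command([
  [[0, 0.015, -0.006, 0, 0, 0, 0.018], [0, 0.028, -0.008, 0, 0, 0, 0.018], [0, 0.03, -0.008, 0, 0, 0, 0.018], [0, 0.03, -0.006, 0, 0, 0, 0.018], [0, 0.03, 0, 0, 0, 0, 0.018], [0, 0.03, 0, 0, 0, 0, 0.018], [0, 0.03, 0.004, 0, 0, 0, 0.018], [0, 0.028, 0.005, 0, 0, 0, 0.018], [0, 0.02, 0.004, 0, 0, 0, 0.018], [0, 0.012, 0, 0, 0, 0, 0.018], [0, 0.004, 0, 0, 0, 0, 0.018], [0, 0, 0, 0, 0, 0, 0.018], [0, 0, 0, 0, 0, 0, 0.018]],
])

```text
t: 20.95
tool_pos: [0.5541, 0.0449, 0.3708]
tool_rot: [-2.131, 0.124, 2.208]
contact_force: [0.5, 0.7, -1.6]
opening: 0.0237
```

```bash
python3 - <<'E'
from h import *
plan([.560,.0505,.32],84)
E
```

```text
t 20.95 pos [0.5541 0.0449 0.3708] jaw az -96.1 open 0.0237 F [ 0.5   0.72 -1.63] q6 1.63
 shift mm [50.5 -6.7 -7.1] turn [-0.14  2.02 -0.51]
```

Request:
arm_command([
  [[0.01, -0.003, -0.004, -0.1, 1, -0.3, 0.018], [0.015, -0.003, -0.004, 0, 1, -0.2, 0.018], [0.015, 0, 0, 0, 0, 0, 0.018], [0.01, 0, 0, 0, 0, 0, 0.018], [0, 0, 0, 0, 0, 0, 0.018], [0, 0, 0, 0, 0, 0, 0.018]],
])

```text
t: 21.45
tool_pos: [0.5624, 0.0545, 0.3163]
tool_rot: [-2.167, 0.106, 2.172]
contact_force: [-0.2, -0.6, -1.4]
opening: 0.0234
```

```bash
python3 - <<'E'
from h import *
np.set_printoptions(precision=4,suppress=True)
plan([.560,.0505,.31],84)
for c in("side","top"):
  im=get_image(c)
  if c=="side": save("s6",cv2.resize(im[70:220,220:345],(625,750),interpolation=cv2.INTER_CUBIC)[:600])
  for n in("probe","probe_band","port"):
    for k in range(2): print(c,n,[(round(d['conf'],2),w(c,d['at'])) for d in mark_of(c,n)[:4] if abs(w(c,d['at'])[1]-.05)<.04])
E
```

```text
t 21.45 pos [0.5624 0.0545 0.3163] jaw az -95.7 open 0.0234 F [-0.18 -0.56 -1.35] q6 1.63
 shift mm [6.3 4.3 2. ] turn [0.32 0.12 0.09]
side probe [(0.68, array([0.5573, 0.0575, 0.1739]))]
side probe [(0.68, array([0.5573, 0.0575, 0.1739]))]
side probe_band [(0.93, array([0.5604, 0.053 , 0.2533]))]
side probe_band [(0.93, array([0.5604, 0.053 , 0.2533]))]
side port [(0.58, array([0.5611, 0.0488, 0.1195]))]
side port [(0.58, array([0.5611, 0.0488, 0.1195]))]
top probe []
top probe []
top probe_band []
top probe_band []
top port [(0.81, array([0.5546, 0.0487, 0.1193]))]
top port [(0.81, array([0.5546, 0.0487, 0.1193]))]
```

View pics/s6.png

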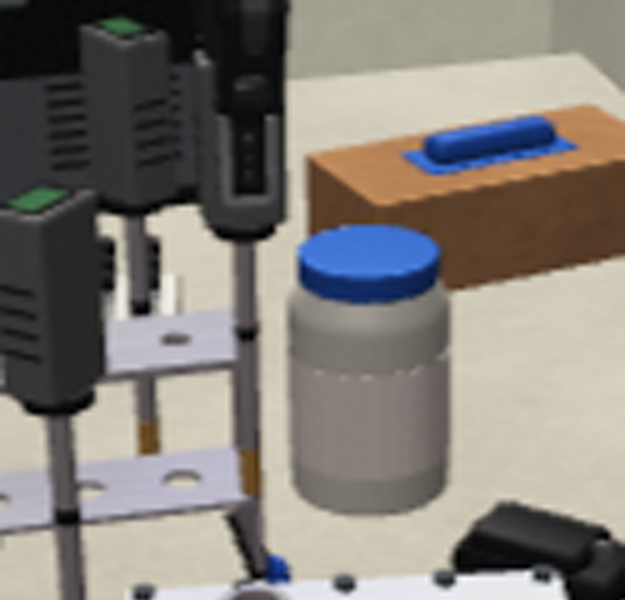

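Probe is held upright, band at about (269.0,136.6) and tip at (270,168.4) in the side image. I now measure stem and port offsets numerically in that camera, so its bias cancels.

```bash
python3 - <<'E'
from h import *
np.set_printoptions(precision=1,suppress=True,linewidth=200)
o=ctrl.get_obs();p=o["tool_pos"];print(p)
im=get_image("side").astype(float).mean(2)
print("pred band",px("side",p+[0,0,-.0632]),"tip",px("side",p+[0,0,-.1432]),"port",px("side",[.559,.0497,.122]))
for v in (122,126,145,150,155,180,185,190,194,197,200): print(v,im[v-1:v+2,255:290].mean(0).astype(int))
print("col", im[125:200,268:271].mean(1).astype(int))
E
```

```text
[0.6 0.1 0.3]
pred band [270.1 136. ] tip [271.2 168.9] port [270.8 190. ]
122 [201 201 201 201 200 199 199 200 200 200 199 163 107  86  83  75 153 192 196 196 196 196 196 196 135  83 110 126 135 136 135 134 135 135 135]
126 [182 178 200 199 199 199 200 199 199 198 198 161 105  85  84  75 132 182 195 196 197 197 197 192 146  73  50  49  50  53  55  57  58  60  65]
145 [151 154 161 164 170 175 174 181 184 190 175 114  73  83  86  80  87 166 196 197 199 199 162 119 117 122 123 125 132 131 126 125 125 130 127]
150 [198 198 199 200 198 199 200 201 201 202 201 138  70  81  86  80  64 165 203 202 201 201 170 126 117 122 123 125 126 127 129 129 128 129 127]
155 [198 200 199 200 200 200 201 200 200 199 200 150  81  77  84  80  69 166 202 201 200 201 174 130 116 121 123 124 126 127 129 128 128 128 128]
180 [195 195 195 195 196 197 196 195 195 195 196 195 152  66  28  52  78  69 105 155 175 184 193 195 194 195 194 195 196 195 195 195 196 196 196]
185 [196 196 195 195 195 196 195 195 194 194 193 185 166 154 109  58  72  83  69  60  81  87  99 174 201 202 204 204 204 203 204 176 128 116 114]
190
[... 187 characters left out ...]
  85  94 105 111 119 122 116 111 100  89  79  69  60 174 215 228 232 232 232 232 232 232 232 232 232]
197 [231 231 231 231 231 223 204 193 166 111  81  83  84  85  85  84  83  81  77  73  69  64  70 161 194 183 208 230 233 233 233 233 233 233 233]
200 [232 232 232 232 232 226 175 138 158 165 152 135 124 122 115 110 116 117 117 127 144 146 157 148 122 139 212 232 233 233 233 233 233 233 233]
col [ 81  82  82  82  83  83  82  83  83  83  48  17  12  64  82  84  84  83  84  83  83  82  83  83  82  82  82  81  82  81  80  80  81  81  78  71  79  85  85  85  92  93  93  97 134  94  75  70  69
  66  64  56  55  49  40  46  59  82  78 109 110 101 173 105  78  78  77  99 166 102  85  84  85  86  85]
```

Request:
arm_command([
  [[0, 0.002, 0.001, 0.2, 0.7, 0, 0.018], [0, 0.002, 0, 0.1, 0.7, 0.1, 0.018], [0, 0, 0, 0, 0, 0, 0.018], [0, 0, 0, 0, 0, 0, 0.018], [0, 0, 0, 0, 0, 0, 0.018]],
])

```text
t: 22.62
tool_pos: [0.5608, 0.0494, 0.3168]
tool_rot: [-2.196, 0.117, 2.139]
contact_force: [-0.5, 0.5, -1.2]
opening: 0.0234
```

```bash
cat > m.py <<'E'
from h import *
def cross(r,lo,hi,th,i0):   # sub-pixel edges of dark run around i0
    a=i0
    while r[a-1]<th:a-=1
    b=i0
    while r[b+1]<th:b+=1
    return a-(th-r[a])/(r[a-1]-r[a]), b+(th-r[b])/(r[b+1]-r[b])
plan([.560,.0497,.186],84)
o=ctrl.get_obs();p=o["tool_pos"];M=R.from_rotvec(o["tool_rot"]).as_matrix()
im=get_image("side").astype(float).mean(2)
out=[]
import sys
for v in map(int,sys.argv[1:]):
    r=im[v-1:v+2].mean(0);e=cross(r,0,0,140,269);out.append((v,round(e[0],2),round(e[1],2),"c",round(sum(e)/2,2)))
print(*out,sep="\n")
print("pred axis x=.5583 y=.0497:",*[px("side",[.5583,.0497,z]) for z in(.122,.16,.2,.24)])
print("col",im[130:200,268:271].mean(1).astype(int))
E
python3 m.py 148 152 156 160 194 196
```

```text
t 22.62 pos [0.5608 0.0494 0.3168] jaw az -96.1 open 0.0234 F [-0.51  0.52 -1.18] q6 1.63
 shift mm [130.8  -0.2   4.3] turn [-0.09 -1.5  -0.03]
(148, np.float64(265.96), np.float64(272.5), 'c', np.float64(269.23))
(152, np.float64(266.03), np.float64(272.67), 'c', np.float64(269.35))
(156, np.float64(266.16), np.float64(272.75), 'c', np.float64(269.45))
(160, np.float64(266.75), np.float64(273.25), 'c', np.float64(270.0))
(194, np.float64(263.42), np.float64(277.7), 'c', np.float64(270.56))
(196, np.float64(263.33), np.float64(277.82), 'c', np.float64(270.58))
pred axis x=.5583 y=.0497: [270.5 190. ] [269.9 175.4] [269.3 159.4] [268.7 142.8]
col [ 83  84  84  84  87  87  50  21  25  86  91  87  85  84  82  83  82  83
  82  82  81  81  80  79  78  78  77  76  77  77  74  77  85 107 111 131
 133 139 139 150  97  74  69  69  67  64  56  55  49  40  47  60  82  77
 109 110 101 173 105  78  78  77  99 166 102  85  85  84  85  86]
```

```bash
python3 - <<'E'
from h import *
np.set_printoptions(precision=2,suppress=True,linewidth=200)
im=get_image("side").astype(float).mean(2)
for v in (122,126,130,134,140,144,148,152,156,160,164,168,172): print(v,im[v-1:v+2,260:280].mean(0).astype(int), px("side",[.5583,.0497,np.interp(v,[142.8,159.4,175.4],[.24,.2,.16])] )[0])
s=get_image("side")
save("s7",cv2.resize(s[110:205,235:305],(560,760),interpolation=cv2.INTER_CUBIC)[:600])
E
```

```text
122 [200 199 199 200 200 199 158 101  86  82  74 153 192 196 196 196 196 196 196 135] 268.7
126 [199 200 199 199 199 198 172 115  85  83  77 126 179 195 196 197 197 197 193 145] 268.7
130 [199 200 200 199 198 197 190 133  85  85  79 111 176 198 198 199 198 165 139 139] 268.7
134 [191 191 191 191 191 191 190 140  90  87  82  83 165 196 197 199 199 144  97 108] 268.7
140 [193 193 193 192 192 192 187 149  99  84  80  71 147 188 194 195 196 150 103 104] 268.7
144 [138 139 144 147 152 143 103  70  79  87  84  75 119 178 197 198 199 162 119 117] 268.8
148 [198 198 199 199 200 199 137  68  76  85  85  77 103 175 201 201 200 161 119 117] 268.9
152 [201 201 201 201 201 201 141  72  71  82  85  79  81 169 201 202 202 175 131 117] 269.1
156 [200 200 201 199 200 201 151  82  68  78  84  79  67 165 200 201 202 175 130 116] 269.2
160 [193 193 192 192 193 193 179 126  75  77  82  81  71 125 184 200 200 184 138 114] 269.4
164 [182 193 193 193 193 194 194 193 168 109  72  72  66 102 175 198 197 193 142 101] 269.5
168 [191 192 192 192 192 192 192 192 192 148  88  73  68  79 168 200 199 199 187 148] 269.7
172 [150 153 159 161 142 106  77  72  71  71  71  83 133 184 200 200 199 199 198 198] 269.8
```

View pics/s7.png

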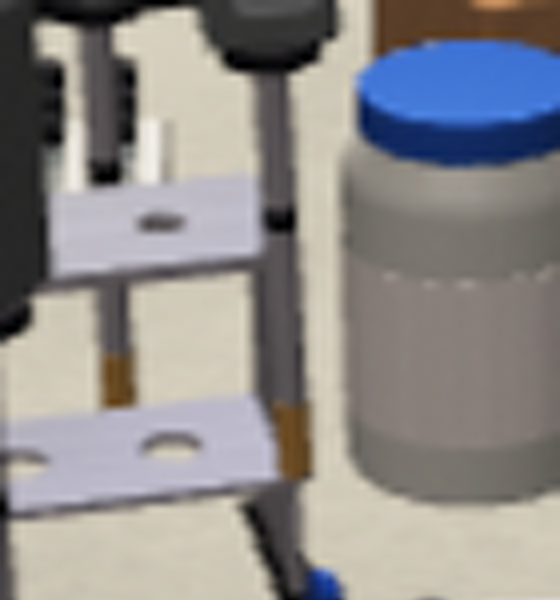

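The cleaner edges show the stem was almost upright before my tilt, and I over-rotated by about 1°. I take that back and shift 1.2 mm.

Request:
arm_command([
  [[0, 0, 0.001, 0, -1, 0, 0.018], [0, 0, 0, 0, 0, 0, 0.018], [0, 0, 0, 0, 0, 0, 0.018]],
])

```text
t: 23.02
tool_pos: [0.56, 0.0497, 0.3167]
tool_rot: [-2.175, 0.116, 2.16]
contact_force: [0.5, 0.7, -0.6]
opening: 0.023
```

```bash
cat > e.py <<'E'
from h import *
import sys
plan([.5596,.0497,.186],84)
p=ctrl.get_obs()["tool_pos"]
im=get_image("side").astype(float).mean(2)
def edge(r,a,b,th=140):
    for i in range(a,b):
        if (r[i]-th)*(r[i+1]-th)<=0 and r[i]!=r[i+1]: return i+(th-r[i])/(r[i+1]-r[i])
    return np.nan
for v in map(int,sys.argv[1:]):
    r=im[v-1:v+2].mean(0); l=edge(r,263,270); q=edge(r,270,276)
    zz=np.linspace(.09,.3,400); P=np.array([px("side",[.5583,.0497,z]) for z in zz]); 
    print(v,"L %.2f R %.2f c %.2f | port axis %.2f"%(l,q,(l+q)/2,np.interp(v,P[::-1,1],P[::-1,0])))
print("band/tip pred v",px("side",p-[0,0,.0632]),px("side",p-[0,0,.1432]))
print("col",im[130:200,268:271].mean(1).astype(int))
E
python3 e.py 122 126 130 134 140 160 164 167
```

```text
t 23.02 pos [0.56   0.0497 0.3167] jaw az -96.1 open 0.023 F [ 0.49  0.69 -0.65] q6 1.63
 shift mm [ 1.307e+02 -1.000e-01  1.200e+00] turn [-0.08 -0.39 -0.02]
122 L 265.69 R 270.46 c 268.08 | port axis 268.00
126 L 265.90 R 270.48 c 268.19 | port axis 268.10
130 L 266.02 R 270.64 c 268.33 | port axis 268.30
134 L 266.12 R 270.69 c 268.40 | port axis 268.40
140 L 266.27 R 270.90 c 268.59 | port axis 268.60
160 L 266.69 R 271.78 c 269.24 | port axis 269.40
164 L 267.29 R 271.79 c 269.54 | port axis 269.50Traceback (most recent call last):
  File "e.py", line 12, in <module>
    zz=np.linspace(.09,.3,400); P=np.array([px("side",[.5583,.0497,z]) for z in zz]);
                                            ~~^^^^^^^^^^^^^^^^^^^^^^^^
  File "h.py", line 7, in px
    c=calibration(cam); T=np.array(c["cam_to_world"]); p=T[:3,:3].T@(np.array(P)-T[:3,3])
ValueError: time passes only in moves, steps and waits
```

The stem axis lies on the port axis within 0.1 px at all rows. Now I lower in small steps with feedback.

Request:
arm_command([
  [[0.01, 0, 0, 0, 0, 0, 0.018], [0.01, 0, 0, 0, 0, 0, 0.018], [0.008, 0, 0, 0, 0, 0, 0.018], [0, 0, 0, 0, 0, 0, 0.018], [0, 0, 0, 0, 0, 0, 0.018]],
])

```text
t: 23.48
tool_pos: [0.5598, 0.0497, 0.2845]
tool_rot: [-2.173, 0.116, 2.162]
contact_force: [-0.2, 0.3, -0.4]
opening: 0.0233
```

```bash
python3 -c "
from h import *
plan([.560,.0497,.186],84)"
```

```text
t 23.48 pos [0.5598 0.0497 0.2845] jaw az -96.1 open 0.0233 F [-0.19  0.35 -0.42] q6 1.63
 shift mm [98.5 -0.1  0.3] turn [-0.08 -0.28 -0.03]
```

Request:
arm_command([
  [[0.008, 0, 0, 0, 0, 0, 0.018], [0.008, 0, 0, 0, 0, 0, 0.018], [0.006, 0, 0, 0, 0, 0, 0.018], [0, 0, 0, 0, 0, 0, 0.018], [0, 0, 0, 0, 0, 0, 0.018]],
])

```text
t: 23.9
tool_pos: [0.5595, 0.0497, 0.2592]
tool_rot: [-2.171, 0.116, 2.164]
contact_force: [-0.7, 0.3, -0.3]
opening: 0.023
```

```bash
python3 -c "
from h import *
plan([.560,.0497,.186],84)"
```

```text
t 23.9 pos [0.5595 0.0497 0.2592] jaw az -96.1 open 0.023 F [-0.7   0.32 -0.27] q6 1.63
 shift mm [73.2 -0.1 -0.3] turn [-0.08 -0.2  -0.04]
```

Request:
arm_command([
  [[0.008, 0, 0, 0, 0.2, 0, 0.018], [0.01, 0, 0, 0, 0, 0, 0.018], [0.008, 0, 0, 0, 0, 0, 0.018], [0, 0, 0, 0, 0, 0, 0.018], [0, 0, 0, 0, 0, 0, 0.018]],
])

```text
t: 24.32
tool_pos: [0.5598, 0.0497, 0.2306]
tool_rot: [-2.176, 0.116, 2.159]
contact_force: [-0.0, -0.3, -1.5]
opening: 0.0237
```

```bash
sed -i 's/zz=np.linspace(.09,.3,400)/zz=np.linspace(.09,.3,9)/;s/.5596,.0497,.186/.560,.0497,.186/' e.py; python3 e.py 150 156 162 178 182
```

```text
t 24.32 pos [0.5598 0.0497 0.2306] jaw az -96.1 open 0.0237 F [-0.04 -0.27 -1.54] q6 1.63
 shift mm [44.7 -0.1  0.1] turn [-0.07 -0.46 -0.03]
150 L nan R nan c nan | port axis 268.97
156 L 264.41 R 273.08 c 268.74 | port axis 269.20
162 L 267.18 R 271.71 c 269.44 | port axis 269.42
178 L 266.30 R 272.59 c 269.44 | port axis 270.04
182 L 268.08 R nan c nan | port axis 270.19
band/tip pred v [270.5 172.4] [271.5 202.8]
col [ 24  24  19  15  12  15  18  32  24  22  19  21  18  17  31  23  20  16
  48  83  63  54  54  48  29  14  28  80  85  85  84  89  89  89  89  93
  93  93  92  93  86  84  34  16  48  77  81  80  80  80  87 103 104 112
 113 107  88  96  89  81  79  78 102 168 103  86  85  86  86  87]
```

Request:
arm_command([
  [[0.008, 0, 0, 0, 0, 0, 0.018], [0.008, 0, 0, 0, 0, 0, 0.018], [0.006, 0, 0, 0, 0, 0, 0.018], [0, 0, 0, 0, 0, 0, 0.018], [0, 0, 0, 0, 0, 0, 0.018]],
])

```text
t: 24.78
tool_pos: [0.5602, 0.0496, 0.2067]
tool_rot: [-2.177, 0.116, 2.158]
contact_force: [0.4, 0.1, -1.3]
opening: 0.0232
```

```bash
python3 -c "
from h import *
plan([.560,.0497,.186],84)"
```

```text
t 24.78 pos [0.5602 0.0496 0.2067] jaw az -96.1 open 0.0232 F [ 0.42  0.12 -1.32] q6 1.63
 shift mm [20.7 -0.1  0.4] turn [-0.07 -0.5  -0.03]
```

Request:
arm_command([
  [[0.007, 0, 0, 0, 0, 0, 0.018], [0.007, 0, 0, 0, 0, 0, 0.018], [0.004, 0, 0, 0, 0, 0, 0.018], [0, 0, 0, 0, 0, 0, 0.018], [0, 0, 0, 0, 0, 0, 0.018]],
])

```text
t: 25.2
tool_pos: [0.5604, 0.0495, 0.1868]
tool_rot: [-2.177, 0.116, 2.158]
contact_force: [1.1, -0.2, -1.6]
opening: 0.0233
```

```bash
python3 - <<'E'
from h import *
np.set_printoptions(precision=4,suppress=True,linewidth=200)
plan([.560,.0497,.186],84)
for c in("side","top"):
  s=get_image(c)
  if c=="side": save("s8",cv2.resize(s[155:210,240:300],(600,550),interpolation=cv2.INTER_CUBIC)); S=s.astype(float).mean(2)
  for n in("probe_band","port","plug"): print(c,n,[(round(d['conf'],2),w(c,d['at'])) for d in mark_of(c,n)[:3]])
for v in(168,174,178,182,185,187,189,191,193): print(v,S[v,258:284].astype(int))
E
```

```text
t 25.2 pos [0.5604 0.0495 0.1868] jaw az -96.1 open 0.0233 F [ 1.08 -0.19 -1.6 ] q6 1.63
 shift mm [ 0.8 -0.1  0.4] turn [-0.08 -0.5  -0.03]
side probe_band [(0.94, array([0.5713, 0.4373, 0.1098])), (0.78, array([0.4867, 0.1831, 0.1098])), (0.64, array([ 0.6976,  0.3789, -0.0025]))]
side port [(0.66, array([0.5626, 0.052 , 0.1192]))]
side plug [(0.75, array([ 0.5156, -0.2755,  0.0059])), (0.65, array([0.4178, 0.0173, 0.0016])), (0.18, array([ 0.5176, -0.284 , -0.001 ]))]
top probe_band [(0.97, array([0.5708, 0.437 , 0.1099])), (0.6, array([0.4941, 0.1869, 0.1133]))]
top port [(0.82, array([0.5565, 0.0472, 0.1221]))]
top plug [(0.5, array([ 0.5222, -0.2769,  0.0028])), (0.42, array([ 0.6005,  0.1965, -0.0013]))]
168 [196 195 195 171 102  52  53  53  54  61  70  73  67  64  65  61  58  55  53  50 123 129 109 110 113 114]
174 [201 199 198 199 200 201 196 120  18  26  37  42  41  39  59 157 191 197 201 201 202 200 199 198 200 202]
178 [200 200 200 200 199 199 199 200 151  63  53  81  87  82 112 178 200 200 201 201 202 202 201 201 199 201]
182 [197 199 197 197 198 198 196 197 198 199 149  94  89  83  64  54  64  92  97 169 197 198 198 197 198 197]
185 [198 199 199 198 196 196 195 194 196 183 140  98  89  84  67  50  45  58  60  59 162 197 196 197 196 196]
187 [217 217 223 226 226 226 225 229 175 120 125 104  88  84  68 158 187 200 220 225 228 230 231 231 231 232]
189 [230 229 229 230 230 222 201 186 141  86  57  40  38  37  23  68  93 135 176 196 223 232 232 233 233 233]
191 [232 233 233 232 232 194 175 185 129  69  69  64  51  41  55  77 103 162 187 138 201 232 233 233 233 233]
193 [233 233 233 233 232 179  97  97 116 143 156 172 180 168 157 137 117  97  76  62 199 233 233 234 233 234]
```

View pics/s8.png

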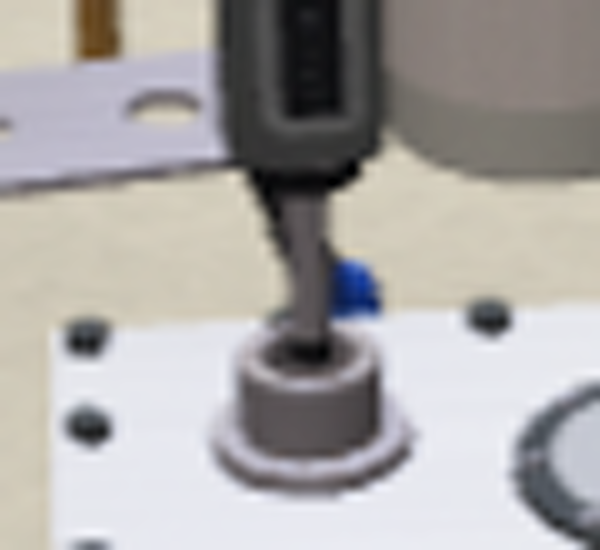

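The stem stands in the middle of the port: opening centre at about (270.6,190), band at about (270.3,189.5), dark gap on both sides. I add a short settle, then hand in.

Request:
arm_command([
  [[0, 0, 0, 0, 0, 0, 0.018], [0, 0, 0, 0, 0, 0, 0.018], [0, 0, 0, 0, 0, 0, 0.018]],
])

```text
t: 25.85
tool_pos: [0.5609, 0.0495, 0.188]
tool_rot: [-2.179, 0.116, 2.156]
contact_force: [0.2, -0.4, -1.0]
opening: 0.0232
```

```bash
python3 - <<'E'
from h import *
plan([.560,.0497,.186],84)
o=ctrl.get_obs();print(o["wrist_torque"].round(3),np.abs(o["dq"]).max())
if np.abs(o["contact_force"][:2]).max()<2: print(finish_job())
E
```

```text
t 25.85 pos [0.5609 0.0495 0.188 ] jaw az -96.1 open 0.0232 F [ 0.19 -0.4  -0.95] q6 1.63
 shift mm [ 2.  -0.1  1. ] turn [-0.08 -0.61 -0.02]
[-0.068 -0.01  -0.024] 0.0017626919699376964
the job is handed in; nothing more can be done
None
```

I pulled the plug by its ring and stood it released in the tray. I then took the rectangular-grip probe from the rack and lowered it through the open port. I handed the job in at about t = 26 s, and no verdict was reported.

- **Centring:** in the last side picture the band was at about (270.3, 189.5) and the port opening's centre at about (270.6, 190). That is within about 1 mm sideways, with a visible gap on both sides.
- **Depth and gap front to back:** these rest mostly on the arm's own position. The side picture shows them less well, and the gripper hides them from the top camera.
- **Contact:** forces stayed at noise plus the probe's weight, so I saw no sign that the probe touched the port or chamber.
- **Plug:** both cameras found it at about (0.52, -0.276), inside the tray.
- **Drift:** the arm crept about 1 mm up and 0.5 mm sideways during the final rest rows. I estimate the band ended 2–3 mm high, inside the 8 mm limit.
- **Disagreements:** the two cameras differed by about 5 mm on the port, so I used the mean, which matched where the arm gripped the plug. The network's marks suggested the probe leaned about 2°, but stem edges showed it within about 0.5° of upright. I over-corrected by about 1° on that, then took it back. Neither camera's network found the band in the last picture, so the band position there is from my own reading of it.

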